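Tare the keepsake box and tip its bun feet into it

TASK

Count a set of bun feet into the wooden keepsake box: set the empty box down in the middle of the scale's pan, square to it, under the lip of the tipping tray, then press the blue tare key just until it clicks, without driving it on to its stop. Then push the tray's front corner down so that all six feet slide into the box, and let the tray go back level; do not handle the feet, let the box fall, or disturb the tin, the stamp or the brush jar.

Things in the scene. Friction and masses are not known exactly. Their poses are not given: they have to be found in the camera images.
- keep_box: open pale wooden keepsake box with dark printed borders, square, 140 x 140 mm outside, 50 mm high, walls 8 mm thick, floor 8 mm thick, about 0.24 kg; origin at the centre of its underside, x and y along its sides, z up. It starts empty on the bench and can be carried by pinching one wall from above; all four sides are alike
- scale: grey bench counting scale, fixed; origin on the bench under the pan's middle, x away from the key panel, y towards the tray, z up. Housing 262 mm long in x (from -167 to 95 mm), 216 mm wide, 48 mm high; steel pan 190 mm in x, 200 mm in y, top 65 mm above the bench. Key panel: the level black strip before the pan, 49 mm above the bench
- pan (a point): centre of the pan's top face, 65 mm above the bench, axes as the scale's
- tare_top (a point): centre of the top face of the tare key: the blue square key 26 x 26 mm, 8 mm proud of the panel, at x -131, y -68 mm of the scale, top 57 mm above the bench when up; the other keys are small, white and flat
- tare_key (a joint): travel of the tare key in metres, 0 when up, growing downward. It is a dome key: the force rises to about 5.5 N at 1.3 mm, then the dome gives way (the click): the force drops through about 4.7 N at 2 mm and 2.5 N at 3 mm to 1.2 N at 4 mm, then it rises again to about 4 N at 5 mm and the hard stop at 5.4 mm. It springs back by itself
- tray_stand: grey steel stand of the tipping tray, fixed; origin on the bench under the hinge; its x runs along the hinge, its -y is the way the tray pours, towards the scale, whose axes are within 3 degrees of the stand's. Tray: lacquered plywood, 260 mm long (y -130 to 130 mm), 220 mm wide, floor 6 mm, walls 22 mm high and 6 mm thick at the rear and sides; the feet start to slide at 0.25 to 0.4 rad
- tray_hinge (a point): middle of the tray's hinge line, 200 mm above the bench; the hinge runs along the stand's x
- tray (a joint): tilt of the tray in radians: 0 level on its rear rest, grows as the pouring end goes down, stops at 0.58. The tray is weighted at the rear: a few newtons straight down on a front corner tip it (some 12 N on the end stop does no harm), and it sinks back to level by itself when let go
- tray_lip (a point): middle of the pouring edge of the tray, top of the floor; 130 mm in front of the hinge and 28 mm above it when level. The mouth there is open, about 93 mm wide between the ends of two slanting fences. Fully tipped, the lip is about 152 mm above the bench and 124 mm in front of the hinge
- tray_corner (a point): on the flat bare corner of the tray floor outside the fence at the pouring end, on the scale's key-panel side (-x), 14 mm from the side edge and 14 mm from the front edge; a triangle about 55 x 80 mm, top of the floor 28 mm above the hinge when level. There is a like corner on the other side. This is where the tray is pushed down
- foot1: one of six alike dark-brown turned wooden bun feet, 30 mm in diameter, 20 mm high, about 14 g, origin at the centre of its flat underside; stands loose on the rear half of the tray
- foot2: one of six alike dark-brown turned wooden bun feet, 30 mm in diameter, 20 mm high, about 14 g, origin at the centre of its flat underside; stands loose on the rear half of the tray
- foot3: one of six alike dark-brown turned wooden bun feet, 30 mm in diameter, 20 mm high, about 14 g, origin at the centre of its flat underside; stands loose on the rear half of the tray
- foot4: one of six alike dark-brown turned wooden bun feet, 30 mm in diameter, 20 mm high, about 14 g, origin at the centre of its flat underside; stands loose on the rear half of the tray
- foot5: one of six alike dark-brown turned wooden bun feet, 30 mm in diameter, 20 mm high, about 14 g, origin at the centre of its flat underside; stands loose on the rear half of the tray
- foot6: one of six alike dark-brown turned wooden bun feet, 30 mm in diameter, 20 mm high, about 14 g, origin at the centre of its flat underside; stands loose on the rear half of the tray
- tin: blue-labelled closed varnish tin, 80 mm in diameter, 100 mm high, 0.45 kg, origin at the centre of its underside; bystander
- stamp: wooden hand printing stamp standing on its face, block 85 x 55 x 26 mm with a knob on top, 68 mm high in all, origin at the centre of its underside; bystander
- brush_jar: green glass jar with brushes, 70 mm in diameter, jar 85 mm and brushes 161 mm high, origin at the centre of its underside; stands at the far corner of the scale; bystander

How it is judged:
On the way, in this order (a step that is already met when the one before it is completed fails the run):
1. the empty box stands on the pan, within 35 mm of its middle and 0.2 rad of square, let go, the feet still on the tray (horizontal distance between keep_box and pan below 0.035 m and z of keep_box in the frame of pan between -0.004 and 0.006 m and angle between keep_box's own z axis and vertical below 0.06 rad and (angle between the x axis of keep_box and the x axis of scale, either way round below 0.2 rad or angle between the x axis of keep_box and the y axis of scale, either way round below 0.2 rad) and contact force between the fingers and keep_box below 0.1 N and linear speed of keep_box below 0.03 m/s and height (world z) of each of foot1, foot2, foot3, foot4, foot5, foot6 above 0.19 m), for 0.2 s.
2. the tare key is pressed past its click (2 mm) with the empty box on the pan and the feet still on the tray (all of step 1 and value of joint tare_key above 0.002 m), for 0.02 s.
3. the tray is tipped (over 0.25 rad) with the box on the pan (value of joint tray above 0.25 rad and horizontal distance between keep_box and pan below 0.035 m and z of keep_box in the frame of pan between -0.004 and 0.006 m and angle between keep_box's own z axis and vertical below 0.06 rad and (angle between the x axis of keep_box and the x axis of scale, either way round below 0.2 rad or angle between the x axis of keep_box and the y axis of scale, either way round below 0.2 rad)), for 0.1 s.
At the end, for the whole second after the job is handed in: all six feet lie at rest inside the box, none above its rim; the box stands level on the pan, within 35 mm of its middle and 0.2 rad of square; the tray is back level (within 0.04 rad) and the tare key is up (x of foot1 in the frame of keep_box between -0.063 and 0.063 m and y of foot1 in the frame of keep_box between -0.063 and 0.063 m and z of each of foot1, foot2, foot3, foot4, foot5, foot6 in the frame of keep_box below 0.048 m and linear speed of each of foot1, foot2, foot3, foot4, foot5, foot6, keep_box below 0.03 m/s and x of foot2 in the frame of keep_box between -0.063 and 0.063 m and y of foot2 in the frame of keep_box between -0.063 and 0.063 m and x of foot3 in the frame of keep_box between -0.063 and 0.063 m and y of foot3 in the frame of keep_box between -0.063 and 0.063 m and x of foot4 in the frame of keep_box between -0.063 and 0.063 m and y of foot4 in the frame of keep_box between -0.063 and 0.063 m and x of foot5 in the frame of keep_box between -0.063 and 0.063 m and y of foot5 in the frame of keep_box between -0.063 and 0.063 m and x of foot6 in the frame of keep_box between -0.063 and 0.063 m and y of foot6 in the frame of keep_box between -0.063 and 0.063 m and horizontal distance between keep_box and pan below 0.035 m and z of keep_box in the frame of pan between -0.004 and 0.006 m and angle between keep_box's own z axis and vertical below 0.06 rad and (angle between the x axis of keep_box and the x axis of scale, either way round below 0.2 rad or angle between the x axis of keep_box and the y axis of scale, either way round below 0.2 rad) and contact force between the fingers and keep_box below 0.1 N and value of joint tray below 0.04 rad and value of joint tare_key below 0.001 m); the robot touches nothing.
It fails at once if the tare key is driven past its click to its stop (over 5.1 mm of travel) (value of joint tare_key above 0.0051 m).
It fails at once if the fingers handle a foot (contact force between the fingers and foot1 above 1 N or contact force between the fingers and foot2 above 1 N or contact force between the fingers and foot3 above 1 N or contact force between the fingers and foot4 above 1 N or contact force between the fingers and foot5 above 1 N or contact force between the fingers and foot6 above 1 N).
It fails at once if the box is let fall (faster than 0.5 m/s out of the fingers) (contact force between the fingers and keep_box below 0.05 N and linear speed of keep_box above 0.5 m/s).
It fails at once if the tin, the stamp or the brush jar is shoved or tipped (moved over 20 mm or leaning over 0.25 rad) (distance of any of tin, stamp, brush_jar from where it was at the start of the episode above 0.02 m or angle between any of tin, stamp, brush_jar's own z axis and vertical above 0.25 rad).
It also fails if it takes over 67 s, if anything falls off the work surface, if the arm or the gripper's body presses on something with over 40 N, if the wrist force passes 120 N, or if a joint passes its speed limit or range.

ROBOT

A 6-joint arm with a two-finger parallel gripper is mounted at the origin on the work surface. World frame = base frame: x ahead of the robot, y to its left, z up, the work surface at z = 0. Lengths are in m, angles in rad, forces in N, time in s.
With the tool pointing down it reaches from about 0.4 to 0.825 m from the base axis. Payload 7 kg.
Tool frame: the origin (TCP) lies midway between the tips of the shut fingers; the grasp point (between the pads) lies 19 mm behind it; z points along the fingers, y is the line along which they close (so a half turn about z gives the same grasp; the last joint's range is limited). The gripper opens to 88 mm and grips with 3 to 60 N. Pads are 19 mm wide; open, the fingers measure 130 mm over their backs; the gripper's body (78 mm by 193 mm) begins 47 mm behind the grasp point.
Start: joints at [1.389, 0.359, 0.012, 0, -1.224, -0.288], TCP at [0.306, 0.602, 0.227] pointing down, gripper open.
Joint ranges: [-3.07, 3.07], [-1.43, 2.12], [-1.02, 1.25], [-3.03, 1.67], [-3.05, -0], [-3.03, 3.03]. Speed limits (rad/s): [2.39, 2.39, 3.01, 3.14, 3.14, 3.14].

INTERFACE

Orientations are given as [roll, pitch, yaw] about the fixed x, y, z axes, in that order (R = Rz(yaw) Ry(pitch) Rx(roll)).
In Python, from station import telemetry, eyes, ticket, recognise, trace gives the robot as it stands. The module is installed in compiled form; this text tells all that it offers.
- The arm moves only by the tool servo_tool, never from a script. Its argument "series" is a list that holds one entry, the list of rows, each a list of 4 numbers: the shift along the tool's x, y, z in mm, then the turn about the tool's z in rad. In form: [[[x, y, z, roll], ...]]. A call has exactly 10 rows; each row shifts and turns the commanded pose from where the row before left it, along the tool's axes as they then stand; what a row does not reach is not made up. A row lasts 1/12 s, in which the tool goes at most 41.7 mm and 7.16 degrees, less where a joint would pass 70% of its speed; a pose out of reach is approached as far as the arm can. A call is refused whole if a number of a shift passes 41.7 or a number of a turn 0.125, either way. A call with a gripper value outside its range is refused whole. "claw" is the gripper's target within -1 to 1 (shut at 1, half-way at 0, fully open at -1), set as the call begins (left out, the last holds). The fingers move at their own pace and stop on an object; "grip_force" is the grip in N (left out, the last holds). Time passes only in rows, so rows that do not move let the fingers close, or fill a call up. It gives the time, the measured TCP pose, the force, the opening and the grip force at its end, in the units of the state.
- telemetry.get_state(): the state, without advancing time (a new reading comes with each control period).
- eyes.grab_frame(name): name is "scene" or "top"; returns the picture (480x640x3 uint8, red, green, blue); there is no depth.
- eyes.calibration(name): a dict with "mtx" (3x3 intrinsics, pixels), "rvec" (rotation vector, rad) and "tvec" (3), from world to camera coordinates, as OpenCV has them. Camera axes: x right, y down, z forward; pixel columns grow to the right and rows downward; lengths in m; the calibration is good to about 2 mm. A picture is of the moment at which its call begins. calibration takes no time and is no camera call.
- ticket.job_done(): hands the job in; it is judged then, once.
Trained networks look in the newest picture that a camera, given by its name, has taken for a name from the list of things; names that differ only in an ending like _2 or _b are one class to them, and where a whole thing is asked for, a point or a joint stands for the part that bears it (a point fixed in the world has none). Each returns a list of dicts, best first, with "conf" (0 to 1); they miss things now and then, are a little off and sometimes report something else, mostly with a low value. They report only what shows in the picture. A call takes as long as a camera call.
- recognise(camera, name): "position" ([x, y, z] in m, in world coordinates, good to about 4 mm: the middle of the surface that is visible of it).
- trace(camera, name): "mask" (480x640 bool, what is visible of it).
The state is a dict: "t": time; "q": joint angles; "qd": joint speeds; "joint_efforts": joint torques, N m; "eef_pos": TCP position; "ee_rot": TCP orientation; "force": force on the tool from outside, world axes, zero at the start; "moment": the same for the moment, N m; "width": finger opening in m; "gripper_force": force on a finger pad.
Only numpy, scipy, OpenCV 4.12 (cv2) and the standard library are available. Lean on these libraries where they do the work, as an engineer would, in place of code of your own. Each camera call takes 0.05 s, during which the arm holds its last target. There are 200 camera calls.

## Working session

There is one attempt and no reset: what is moved stays moved. The work goes in short steps, Python scripts to look and compute and a tool call to move; the robot and the scene stay as the last step left them, time stands still between calls to the robot, and variables do not carry over. Pictures are saved under pics/ and viewed, at most 10 in all, crops included, and the job is handed in when it is done.

Besides the shell and the picture viewer there is one more tool, called after "Request:" as name(argument=value, ...) on one line, values as JSON. servo_tool: Moves the arm, as the interface text tells. Its arguments: {"type":"object","properties":{"series":{"type":"array"},"claw":{"type":"number"},"grip_force":{"type":"number"}},"required":["series"]}

```bash
mkdir -p pics; python3 - <<'E'
from station import telemetry, eyes, recognise
import cv2, numpy as np
s=telemetry.get_state(); print(s['t'],s['eef_pos'],s['ee_rot'],s['width'])
for c in('scene','top'):
    im=eyes.grab_frame(c); cv2.imwrite(f'pics/{c}0.png',im[:,:,::-1])
    for n in('keep_box','scale','tare_top','tray_stand','tray_corner','tray_lip','foot1','tin','stamp','brush_jar'):
        r=recognise(c,n); print(c,n,[(np.round(d['position'],3).tolist(),round(d['conf'],2)) for d in r[:6]])
    k=eyes.calibration(c);R=cv2.Rodrigues(np.array(k['rvec'],float))[0];print(k['mtx'],-R.T@np.array(k['tvec']).ravel(),R)
E
```

```text
0.0 [0.30538656 0.60140483 0.22563057] [ 3.13995096e+00 -1.39449452e-04 -4.69959618e-01] 0.08774826897353111
scene keep_box [([0.405, -0.345, 0.015], 0.68)]
scene scale [([0.628, -0.04, 0.062], 0.59)]
scene tare_top [([0.461, -0.077, 0.056], 0.49)]
scene tray_stand [([0.403, -0.345, 0.015], 0.66), ([0.636, 0.15, 0.224], 0.58), ([0.628, -0.044, 0.062], 0.55), ([0.674, 0.214, 0.244], 0.17)]
scene tray_corner [([0.614, 0.132, 0.224], 0.77)]
scene tray_lip [([0.614, 0.137, 0.232], 0.74)]
scene foot1 [([0.567, 0.183, 0.242], 0.74), ([0.574, 0.232, 0.245], 0.74), ([0.667, 0.175, 0.241], 0.67), ([0.626, 0.231, 0.246], 0.58), ([0.613, 0.168, 0.245], 0.54), ([0.675, 0.215, 0.244], 0.49)]
scene tin [([0.338, 0.263, 0.102], 0.7)]
scene stamp [([0.597, -0.346, 0.029], 0.6)]
scene brush_jar [([0.716, -0.175, 0.085], 0.64)]
[[525.25036876   0.         315.46529278]
 [  0.         525.25036876 241.34006898]
 [  0.           0.           1.        ]] [1.19009447 0.08038386 0.9129151 ] [[-0.18362352  0.98298558  0.00466275]
 [ 0.74848578  0.14289026 -0.64757348]
 [-0.63722166 -0.11541972 -0.76198874]
[... 275 characters left out ...]
op foot1 [([0.606, 0.169, 0.244], 0.72), ([0.655, 0.178, 0.248], 0.63), ([0.618, 0.232, 0.252], 0.56), ([0.667, 0.213, 0.247], 0.55), ([0.564, 0.231, 0.247], 0.51), ([0.558, 0.18, 0.253], 0.46)]
top tin [([0.356, 0.249, 0.096], 0.72)]
top stamp [([0.581, -0.346, 0.027], 0.71), ([0.458, -0.075, 0.059], 0.41)]
top brush_jar [([0.695, -0.177, 0.08], 0.69), ([0.54, -0.044, 0.066], 0.32), ([0.666, 0.211, 0.246], 0.18)]
[[564.58194168   0.         315.94433199]
 [  0.         564.58194168 244.23613737]
 [  0.           0.           1.        ]] [ 0.45188243 -0.0566901   1.24293064] [[-0.01370845 -0.99955441 -0.02651533]
 [-0.99365165  0.01657924 -0.11127234]
 [ 0.11166236  0.02482163 -0.99343616]]
```

View pics/top0.png

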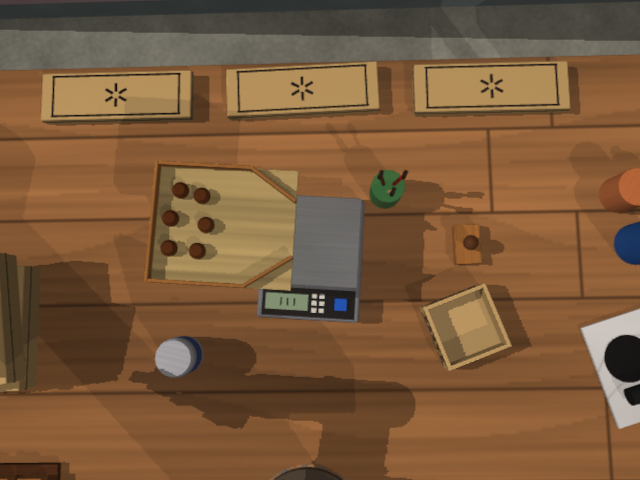

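View pics/scene0.png

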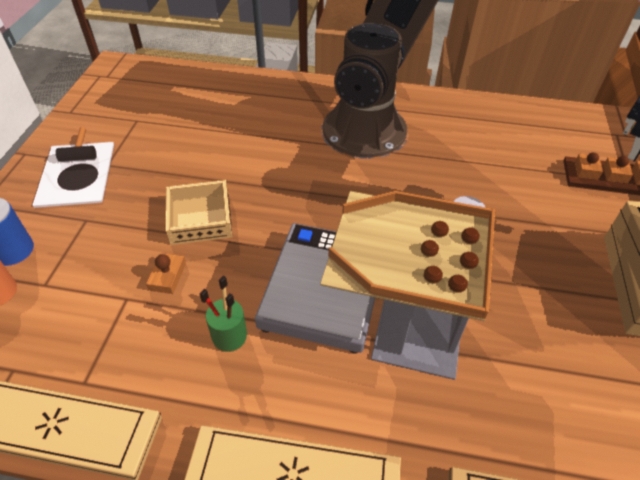

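The top view shows the tray (front edge about (297,171)-(289,290)), the tare key at (340,305), the box rim at about (424,302), (488,286), (511,346) and (447,369), the jar at (387,188) and the stamp at (467,243). The scene view agrees. I'll zoom in for accurate corners.

```bash
cat > h.py <<'E'
import numpy as np, cv2
from station import telemetry, eyes, recognise, trace
def px2w(c,p,z):
    k=eyes.calibration(c);R=cv2.Rodrigues(np.array(k['rvec'],float))[0];t=np.array(k['tvec'],float).ravel()
    u=cv2.undistortPoints(np.array(p,float).reshape(-1,1,2),np.array(k['mtx'],float),None).reshape(-1,2)
    d=np.c_[u,np.ones(len(u))]@R; o=-R.T@t
    return o+d*((z-o[2])/d[:,2])[:,None]
def w2px(c,P):
    k=eyes.calibration(c)
    return cv2.projectPoints(np.array(P,float).reshape(-1,3),np.array(k['rvec'],float),np.array(k['tvec'],float),np.array(k['mtx'],float),None)[0].reshape(-1,2)
E
python3 - <<'E'
import cv2,numpy as np
im=cv2.imread('pics/top0.png')
a=cv2.resize(im[280:380,410:520],None,fx=3.6,fy=3.6,interpolation=3)
b=cv2.resize(im[155:325,255:375],None,fx=3.5,fy=3.5,interpolation=3)
H=max(a.shape[0],b.shape[0]);o=np.zeros((H,800,3),np.uint8);o[:a.shape[0],:a.shape[1]]=a;o[:b.shape[0],400:400+min(400,b.shape[1])]=b[:,:400]
cv2.imwrite('pics/crop1.png',o[:600])
E
```

```text
(no output)
```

View pics/crop1.png

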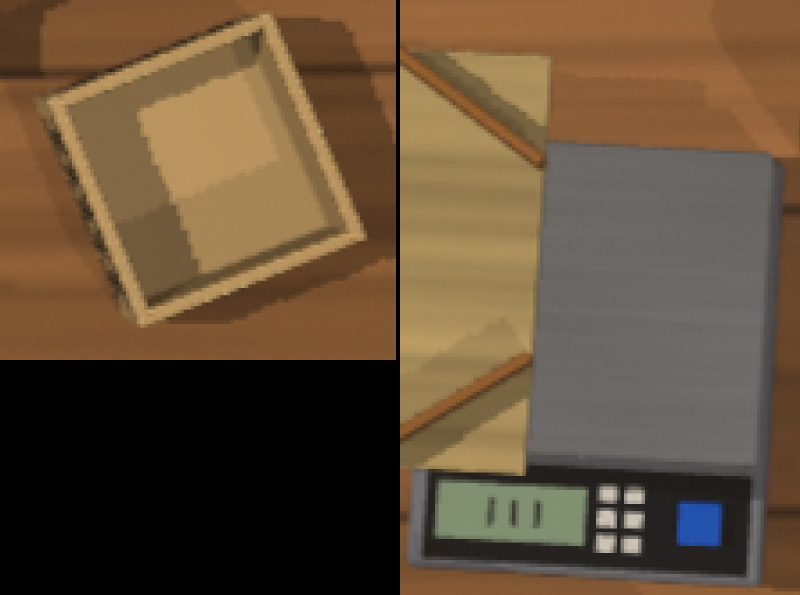

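The crop shows rim corners (50,102), (268,15), (363,238), (143,323), tray front corners (550,57), (526,473), the key at (699,524), and the pan's right edge running from (773,155) to (757,466).

```bash
python3 - <<'E'
from h import *
np.set_printoptions(precision=4,suppress=True)
A=lambda p:np.array(p)/3.6+[410,280]
B=lambda p:(np.array(p)-[400,0])/3.5+[255,155]
b=px2w('top',A([(50,102),(268,15),(363,238),(143,323)]),.05);print('box',b,b.mean(0),[np.linalg.norm(b[i]-b[i-1]) for i in range(4)],[np.arctan2(*(b[i]-b[i-1])[[1,0]]) for i in range(4)])
t=px2w('top',B([(550,57),(526,473)]),.228);d=t[0]-t[1];a=np.arctan2(d[1],d[0]);print('tray',t,np.linalg.norm(d),a)
p=px2w('top',B([(773,155),(757,466)]),.065);d=p[0]-p[1];s=np.arctan2(d[1],d[0]);print('pan',p,np.linalg.norm(d),s)
k=px2w('top',B([(699,524)]),.057)[0];print('key',k)
for th in(s,a):
  c,n=np.cos(th),np.sin(th);R=np.array([[c,-n],[n,c]])
  print('pan centre from key',k[:2]-R@[-.131,-.068],'from pan edge',p[:,:2].mean(0)-R@[0,-.1])
  print('hinge',t[:,:2].mean(0)+R@[0,.13],'corner',t[1,:2]+R@[.014,.014])
# scene key
m=trace('scene','tare_top')
if m: ys,xs=np.nonzero(m[0]['mask']);print('scenekey',m[0]['conf'],px2w('scene',[(xs.mean(),ys.mean())],.056))
E
```

```text
box [[ 0.4474 -0.2507  0.05  ]
 [ 0.496  -0.3786  0.05  ]
 [ 0.3675 -0.4267  0.05  ]
 [ 0.321  -0.2993  0.05  ]] [ 0.408  -0.3388  0.05  ] [np.float64(0.1355137186967053), np.float64(0.13682783397757609), np.float64(0.13722140388631773), np.float64(0.1356614180681927)] [np.float64(0.36710787986705845), np.float64(-1.2082352278793294), np.float64(-2.783119984372656), np.float64(1.9207673743797407)]
tray [[0.7014 0.0001 0.228 ]
 [0.4838 0.0146 0.228 ]] 0.218104142402404 -0.06668493496052665
pan [[ 0.6783 -0.1251  0.065 ]
 [ 0.4911 -0.1113  0.065 ]] 0.18774916492737448 -0.07321992941362374
key [ 0.4573 -0.0764  0.057 ]
pan centre from key [ 0.593  -0.0182] from pan edge [ 0.592  -0.0185]
hinge [0.6021 0.137 ] corner [0.4988 0.0275]
pan centre from key [ 0.5926 -0.0173] from pan edge [ 0.5913 -0.0184]
hinge [0.6013 0.137 ] corner [0.4987 0.0276]
scenekey 0.44 [[ 0.4605 -0.0751  0.056 ]]
```

```bash
cat >> h.py <<'E'
def plan(wps,n=None,vmax=40,wmax=.12):
    """rows from the measured pose through wps [(x,y,z,yaw)], tool down"""
    s=telemetry.get_state();p=np.array(s['eef_pos'])*1000;y=s['ee_rot'][2];rows=[]
    print('t',round(s['t'],2),'at',np.round(p,1),'yaw',round(y,3),'F',np.round(s['force'],2))
    for w in wps:
        P=np.array(w[:3])*1000;D=P-p;dy=w[3]-y
        N=max(1,int(np.ceil(max(np.linalg.norm(D)/vmax,abs(dy)/wmax)))) 
        for i in range(N):
            c,sn=np.cos(y),np.sin(y);R=np.array([[c,sn,0],[sn,-c,0],[0,0,-1]])
            r=[*np.round(R.T@(D/N),1).tolist(),round(-dy/N,3)];rows.append(r)
            y-=r[3]
        p=P;y=w[3]
    while len(rows)%10: rows.append([0,0,0,0])
    for i in range(0,len(rows),10): print(str(rows[i:i+10]).replace(' ',''))
E
python3 -c "
from h import *
plan([(.50,.10,.32,-.47),(.3585,-.395,.16,-1.211)])"
```

```text
t 1.15 at [305.6 601.8 226.6] yaw -0.47 F [-0.11 -0.01 -0.56]
[[28.6,25.7,-6.7,np.float64(0.0)],[28.6,25.7,-6.7,np.float64(0.0)],[28.6,25.7,-6.7,np.float64(0.0)],[28.6,25.7,-6.7,np.float64(0.0)],[28.6,25.7,-6.7,np.float64(0.0)],[28.6,25.7,-6.7,np.float64(0.0)],[28.6,25.7,-6.7,np.float64(0.0)],[28.6,25.7,-6.7,np.float64(0.0)],[28.6,25.7,-6.7,np.float64(0.0)],[28.6,25.7,-6.7,np.float64(0.0)]]
[[28.6,25.7,-6.7,np.float64(0.0)],[28.6,25.7,-6.7,np.float64(0.0)],[28.6,25.7,-6.7,np.float64(0.0)],[28.6,25.7,-6.7,np.float64(0.0)],[7.0,36.1,11.4,0.053],[8.9,35.7,11.4,0.053],[10.8,35.2,11.4,0.053],[12.6,34.5,11.4,0.053],[14.4,33.8,11.4,0.053],[16.2,33.0,11.4,0.053]]
[[17.9,32.1,11.4,0.053],[19.6,31.1,11.4,0.053],[21.2,30.0,11.4,0.053],[22.8,28.9,11.4,0.053],[24.3,27.6,11.4,0.053],[25.7,26.3,11.4,0.053],[27.1,24.9,11.4,0.053],[28.4,23.4,11.4,0.053],[0,0,0,0],[0,0,0,0]]
```

Request:
servo_tool(series=[[[28.6,25.7,-11,0],[28.6,25.7,-11,0],[28.6,25.7,-11,0],[28.6,25.7,-11,0],[28.6,25.7,-11,0],[28.6,25.7,-11,0],[28.6,25.7,-11,0],[28.6,25.7,-11,0],[28.6,25.7,-5,0],[28.6,25.7,0,0]]], claw=-1)

```text
t: 1.98
eef_pos: [0.445, 0.2418, 0.3215]
ee_rot: [-3.138, -0.001, -0.469]
force: [0.9, 0.4, -0.3]
width: 0.0873
gripper_force: 0.0
```

Request:
servo_tool(series=[[[28.6,25.7,0,0],[28.6,25.7,0,0],[28.6,25.7,0,0],[28.6,25.7,0,0],[7.0,36.1,11.4,0.053],[8.9,35.7,11.4,0.053],[10.8,35.2,11.4,0.053],[12.6,34.5,11.4,0.053],[14.4,33.8,11.4,0.053],[16.2,33.0,11.4,0.053]]])

```text
t: 2.82
eef_pos: [0.4382, -0.1139, 0.2511]
ee_rot: [-3.141, -0.001, -0.79]
force: [0.9, -0.3, -0.3]
width: 0.0877
gripper_force: 0.0
```

Request:
servo_tool(series=[[[17.9,32.1,11.4,0.053],[19.6,31.1,11.4,0.053],[21.2,30.0,11.4,0.053],[22.8,28.9,11.4,0.053],[24.3,27.6,11.4,0.053],[25.7,26.3,11.4,0.053],[27.1,24.9,11.4,0.053],[28.4,23.4,11.4,0.053],[0,0,0,0],[0,0,0,0]]])

```text
t: 3.65
eef_pos: [0.3568, -0.3966, 0.1588]
ee_rot: [3.14, 0.002, -1.216]
force: [-0.1, 0.9, -0.2]
width: 0.0877
gripper_force: 0.0
```

```bash
python3 - <<'E'
from h import *
im=eyes.grab_frame('scene');cv2.imwrite('pics/s1.png',cv2.resize(im[130:330,130:330],None,fx=3,fy=3)[:,:,::-1])
plan([(.3585,-.395,.07,-1.211),(.3585,-.395,.028,-1.211)])
r=recognise('scene','keep_box');print([(d['position'],d['conf']) for d in r])
# predicted rim corners in scene image crop coordinates
c=np.array([.408,-.339]);a=.36
P=[[*(c+np.array([[np.cos(a),-np.sin(a)],[np.sin(a),np.cos(a)]])@np.array(q)*.07),.05] for q in[(1,1),(1,-1),(-1,-1),(-1,1)]]
print((w2px('scene',P)-130)*3)
E
```

```text
t 3.7 at [ 357.5 -395.8  159.5] yaw -1.214 F [0.33 1.16 0.88]
[[-0.1,-0.4,29.8,np.float64(-0.001)],[-0.1,-0.4,29.8,np.float64(-0.001)],[-0.1,-0.4,29.8,np.float64(-0.001)],[0.0,0.0,21.0,-0.0],[0.0,0.0,21.0,-0.0],[0,0,0,0],[0,0,0,0],[0,0,0,0],[0,0,0,0],[0,0,0,0]]
[([0.4028, -0.3449, 0.015], 0.62), ([0.3346, 0.2624, 0.0976], 0.55)]
[[297.97923655 275.93661895]
 [105.68878038 300.00729313]
 [107.07220166 168.95197652]
 [285.70215921 148.28883661]]
```

View pics/s1.png

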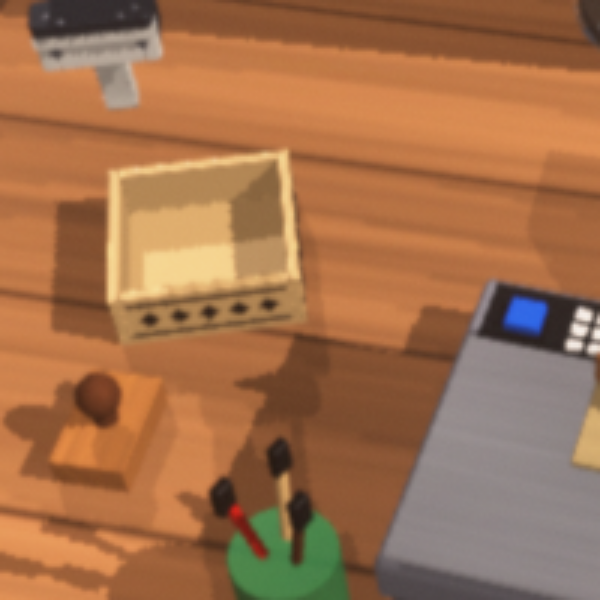

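The rim corners fall within about 4 crop pixels of the prediction, so I descend and grip the wall.

Request:
servo_tool(series=[[[0,0,35,0],[0,0,35,0],[0,0,30,0],[0,0,20,0],[0,0,12,0],[0,0,7,0],[0,0,0,0],[0,0,0,0],[0,0,0,0],[0,0,0,0]]])

```text
t: 4.58
eef_pos: [0.3592, -0.3955, 0.0223]
ee_rot: [-3.14, -0.002, -1.211]
force: [-0.1, 0.5, -0.6]
width: 0.0874
gripper_force: 0.0
```

Request:
servo_tool(series=[[[0,0,0,0],[0,0,0,0],[0,0,0,0],[0,0,0,0],[0,0,0,0],[0,0,0,0],[0,0,0,0],[0,0,0,0],[0,0,0,0],[0,0,0,0]]], claw=1, grip_force=45)

```text
t: 5.42
eef_pos: [0.3582, -0.3952, 0.0209]
ee_rot: [3.142, 0.0, -1.212]
force: [-0.1, 0.7, -0.1]
width: 0.0269
gripper_force: 0.0
```

```bash
python3 - <<'E'
from h import *
print({k:telemetry.get_state()[k] for k in('width','gripper_force','force','eef_pos')})
c=recognise('top','keep_box')
im=eyes.grab_frame('top');cv2.imwrite('pics/t1.png',cv2.resize(im[270:390,400:530],None,fx=4,fy=4,interpolation=3)[:,:,::-1]);im2=eyes.grab_frame('scene');cv2.imwrite('pics/s2.png',cv2.resize(im2[130:330,130:330],None,fx=3,fy=3)[:,:,::-1])
E
```

```text
{'width': 0.02694607538101937, 'gripper_force': 0.0, 'force': array([-0.08976485,  0.66018119, -0.08571142]), 'eef_pos': array([ 0.35821036, -0.39523691,  0.02093817])}
```

View pics/s2.png

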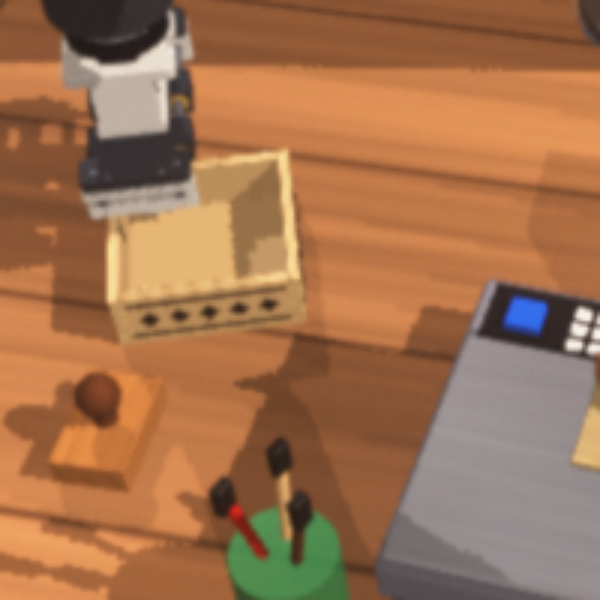

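The gripper sits on the near wall and the box hasn't moved. The fingers are still closing (27 mm).

Request:
servo_tool(series=[[[0,0,0,0],[0,0,0,0],[0,0,0,0],[0,0,0,0],[0,0,0,0],[0,0,0,0],[0,0,0,0],[0,0,0,0],[0,0,0,0],[0,0,0,0]]])

```text
t: 6.4
eef_pos: [0.3583, -0.3952, 0.021]
ee_rot: [3.142, -0.0, -1.212]
force: [0.5, -0.3, -0.1]
width: 0.0076
gripper_force: 45.0
```

Request:
servo_tool(series=[[[0,0,-2,0],[0,0,-5,0],[0,0,-8,0],[0,0,-12,0],[0,0,-16,0],[0,0,-20,0],[0,0,-20,0],[0,0,-10,0],[0,0,-5,0],[0,0,0,0]]])

```text
t: 7.23
eef_pos: [0.3586, -0.3954, 0.1201]
ee_rot: [-3.14, -0.002, -1.212]
force: [0.1, 0.8, -3.0]
width: 0.0077
gripper_force: 45.0
```

```bash
python3 - <<'E'
from h import *
im=eyes.grab_frame('top');im2=eyes.grab_frame('scene')
a=cv2.resize(im[270:390,400:530],None,fx=3,fy=3,interpolation=3);b=cv2.resize(im2[130:270,130:250],None,fx=3,fy=3)
o=np.zeros((420,760,3),np.uint8);o[:360,:390]=a;o[:420,400:760]=b
cv2.imwrite('pics/l1.png',o[:,:,::-1])
s=telemetry.get_state();print(s['width'],s['gripper_force'],s['force'],s['moment'],s['eef_pos'],s['ee_rot'])
E
```

```text
0.00778714656740839 44.9981564283371 [-0.69756732  0.27099218 -2.42186289] [-0.12330951  0.25689836 -0.00651963] [ 0.35771424 -0.39484616  0.11827258] [ 3.14120705e+00  9.28893722e-04 -1.21208439e+00]
```

View pics/l1.png

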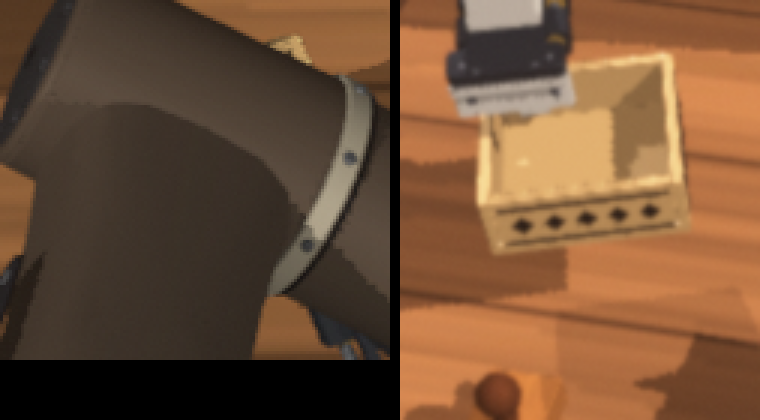

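The box is lifted level and gripped at 7.7 mm. Next I carry it to the pan.

```bash
python3 -c "
from h import *
plan([(.51,-.11,.125,-1.641),(.5238,-.0563,.115,-1.641)],vmax=25)"
```

```text
t 7.33 at [ 357.7 -394.8  118.3] yaw -1.212 F [-0.7   0.27 -2.42]
[[-16.4,-18.7,-0.5,np.float64(0.033)],[-17.0,-18.1,-0.5,np.float64(0.033)],[-17.6,-17.5,-0.5,np.float64(0.033)],[-18.2,-16.9,-0.5,np.float64(0.033)],[-18.7,-16.3,-0.5,np.float64(0.033)],[-19.2,-15.7,-0.5,np.float64(0.033)],[-19.8,-15.1,-0.5,np.float64(0.033)],[-20.2,-14.4,-0.5,np.float64(0.033)],[-20.7,-13.7,-0.5,np.float64(0.033)],[-21.1,-13.0,-0.5,np.float64(0.033)]]
[[-21.6,-12.3,-0.5,np.float64(0.033)],[-22.0,-11.6,-0.5,np.float64(0.033)],[-22.3,-10.9,-0.5,np.float64(0.033)],[-18.2,-3.3,3.3,-0.0],[-18.2,-3.3,3.3,-0.0],[-18.2,-3.3,3.3,-0.0],[0,0,0,0],[0,0,0,0],[0,0,0,0],[0,0,0,0]]
```

Request:
servo_tool(series=[[[-8,-9,-0.5,0.016],[-17,-18.1,-0.5,0.033],[-17.6,-17.5,-0.5,0.033],[-18.2,-16.9,-0.5,0.033],[-18.7,-16.3,-0.5,0.033],[-19.2,-15.7,-0.5,0.033],[-19.8,-15.1,-0.5,0.033],[-20.2,-14.4,-0.5,0.033],[-20.7,-13.7,-0.5,0.033],[-21.1,-13.0,-0.5,0.033]]])

```text
t: 8.17
eef_pos: [0.4651, -0.1844, 0.1226]
ee_rot: [3.139, 0.0, -1.527]
force: [0.4, -0.2, -2.4]
width: 0.0081
gripper_force: 45.0
```

Request:
servo_tool(series=[[[-21.6,-12.3,-0.5,0.033],[-22,-11.6,-0.5,0.033],[-22.3,-10.9,-0.5,0.033],[-18,-8,0,0.016],[-14,-4,0,0],[-12,-3,0,0],[-8,-2,0,0],[0,0,0,0],[0,0,0,0],[0,0,0,0]]])

```text
t: 9.0
eef_pos: [0.5193, -0.069, 0.1251]
ee_rot: [3.141, -0.0, -1.64]
force: [0.2, 0.2, -3.1]
width: 0.0077
gripper_force: 45.0
```

```bash
python3 - <<'E'
from h import *
im=eyes.grab_frame('top');im2=eyes.grab_frame('scene')
a=cv2.resize(im[160:330,250:380],None,fx=3,fy=3,interpolation=3);b=cv2.resize(im2[170:350,250:380],None,fx=3,fy=3)
o=np.zeros((540,790,3),np.uint8);o[:510,:390]=a;o[:540,400:790]=b
cv2.imwrite('pics/p1.png',o[:,:,::-1])
plan([(.5238,-.0563,.115,-1.641),(.5238,-.0563,.088,-1.641)],vmax=8)
E
```

```text
t 9.1 at [519.5 -69.1 125.4] yaw -1.641 F [ 0.81  0.17 -2.51]
[[-4.4,-1.1,3.5,np.float64(0.0)],[-4.4,-1.1,3.5,np.float64(0.0)],[-4.4,-1.1,3.5,np.float64(0.0)],[0.0,0.0,6.8,-0.0],[0.0,0.0,6.8,-0.0],[0.0,0.0,6.8,-0.0],[0.0,0.0,6.8,-0.0],[0,0,0,0],[0,0,0,0],[0,0,0,0]]
```

View pics/p1.png

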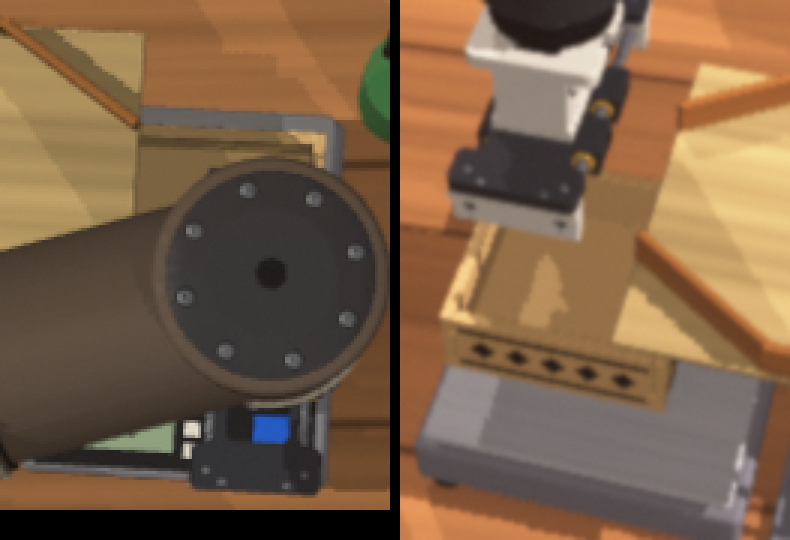

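The box hangs level over the pan, square to it, with its tray side under the lip and clear of the tray. I lower it next.

Request:
servo_tool(series=[[[-4.4,-1.1,3,0],[-4.4,-1.1,3,0],[-4.2,-1.1,3,0],[0,0,6.5,0],[0,0,6.5,0],[0,0,6.5,0],[0,0,5,0],[0,0,3,0],[0,0,0,0],[0,0,0,0]]])

```text
t: 9.93
eef_pos: [0.524, -0.0558, 0.0888]
ee_rot: [3.141, -0.0, -1.64]
force: [0.3, 0.1, -2.0]
width: 0.0078
gripper_force: 45.0
```

Request:
servo_tool(series=[[[0,0,0.5,0],[0,0,0.5,0],[0,0,0.5,0],[0,0,0.5,0],[0,0,0,0],[0,0,0,0],[0,0,0,0],[0,0,0,0],[0,0,0,0],[0,0,0,0]]])

```text
t: 10.77
eef_pos: [0.5241, -0.0557, 0.087]
ee_rot: [-3.141, 0.0, -1.64]
force: [-0.3, 0.8, -2.3]
width: 0.0078
gripper_force: 45.0
```

Request:
servo_tool(series=[[[0,0,0.4,0],[0,0,0.4,0],[0,0,0.4,0],[0,0,0,0],[0,0,0,0],[0,0,0,0],[0,0,0,0],[0,0,0,0],[0,0,0,0],[0,0,0,0]]])

```text
t: 11.6
eef_pos: [0.5241, -0.0558, 0.086]
ee_rot: [-3.141, -0.0, -1.64]
force: [-2.5, 0.9, 4.9]
width: 0.0077
gripper_force: 45.0
```

Request:
servo_tool(series=[[[0,0,0,0],[0,0,0,0],[0,0,0,0],[0,0,0,0],[0,0,0,0],[0,0,0,0],[0,0,-10,0],[0,0,-25,0],[0,0,-35,0],[0,0,-30,0]]], claw=0.2)

```text
t: 12.43
eef_pos: [0.5239, -0.056, 0.188]
ee_rot: [3.141, -0.0, -1.64]
force: [0.9, 0.1, 0.6]
width: 0.0352
gripper_force: 0.0
```

```bash
python3 -c "
from h import *
plan([(.48,-.12,.18,-1.641),(.4575,-.0762,.10,-2.618),(.4575,-.0762,.068,-2.618)],vmax=30)"
```

```text
t 12.43 at [523.9 -56.  188. ] yaw -1.64 F [0.91 0.13 0.64]
[[22.3,13.1,2.7,np.float64(0.0)],[22.3,13.1,2.7,np.float64(0.0)],[22.3,13.1,2.7,np.float64(0.0)],[-4.7,2.8,8.9,0.109],[-4.3,3.3,8.9,0.109],[-4.0,3.8,8.9,0.109],[-3.5,4.2,8.9,0.109],[-3.0,4.5,8.9,0.109],[-2.5,4.9,8.9,0.109],[-2.0,5.1,8.9,0.109]]
[[-1.4,5.3,8.9,0.109],[-0.8,5.4,8.9,0.109],[0.0,0.0,16.0,-0.0],[0.0,0.0,16.0,-0.0],[0,0,0,0],[0,0,0,0],[0,0,0,0],[0,0,0,0],[0,0,0,0],[0,0,0,0]]
```

Request:
servo_tool(series=[[[22.3,13.1,2.7,0],[22.3,13.1,2.7,0],[22.3,13.1,2.7,0],[-4.7,2.8,8.9,0.109],[-4.3,3.3,8.9,0.109],[-4,3.8,8.9,0.109],[-3.5,4.2,8.9,0.109],[-3,4.5,8.9,0.109],[-2.5,4.9,8.9,0.109],[-2,5.1,8.9,0.109]]], claw=1)

```text
t: 13.27
eef_pos: [0.4628, -0.0856, 0.1158]
ee_rot: [-3.141, 0.001, -2.408]
force: [0.2, 0.3, 0.1]
width: 0.0005
gripper_force: 0.0
```

Request:
servo_tool(series=[[[-1.4,5.3,8.9,0.109],[-0.8,5.4,8.9,0.109],[0,0,10,0],[0,0,10,0],[0,0,6,0],[0,0,4,0],[0,0,0,0],[0,0,0,0],[0,0,0,0],[0,0,0,0]]])

```text
t: 14.1
eef_pos: [0.458, -0.0761, 0.0681]
ee_rot: [-3.141, 0.001, -2.621]
force: [0.1, 0.0, -0.0]
width: 0.0006
gripper_force: 0.0
```

```bash
python3 - <<'E'
from h import *
im=eyes.grab_frame('top');im2=eyes.grab_frame('scene')
a=cv2.resize(im[160:330,250:380],None,fx=3,fy=3,interpolation=3);b=cv2.resize(im2[170:350,250:380],None,fx=3,fy=3)
o=np.zeros((540,790,3),np.uint8);o[:510,:390]=a;o[:540,400:790]=b
cv2.imwrite('pics/p2.png',o[:,:,::-1])
plan([(.4575,-.0762,.062,-2.618)])
a=-.07;R=np.array([[np.cos(a),-np.sin(a)],[np.sin(a),np.cos(a)]])
for c in([.592,-.026],):
  P=[[*(np.array(c)+R@np.array(q)*.07),.115] for q in[(1,1),(1,-1),(-1,-1),(-1,1)]]
  print((w2px('top',P)-[250,160])*3,(w2px('scene',P)-[250,170])*3+[400,0])
E
```

```text
t 14.2 at [457.9 -76.1  67.9] yaw -2.621 F [ 1.04  0.1  -0.5 ]
[[0.4,0.1,5.9,np.float64(-0.003)],[0,0,0,0],[0,0,0,0],[0,0,0,0],[0,0,0,0],[0,0,0,0],[0,0,0,0],[0,0,0,0],[0,0,0,0],[0,0,0,0]]
[[ 96.49719365 125.13306791]
 [303.27060807 135.61726865]
 [292.87422638 342.82563504]
 [ 83.33744869 331.36418146]] [[682.38049259 412.26227843]
 [459.99852923 363.30069278]
 [523.94537159 197.06777749]
 [728.81614395 238.27551021]]
```

View pics/p2.png

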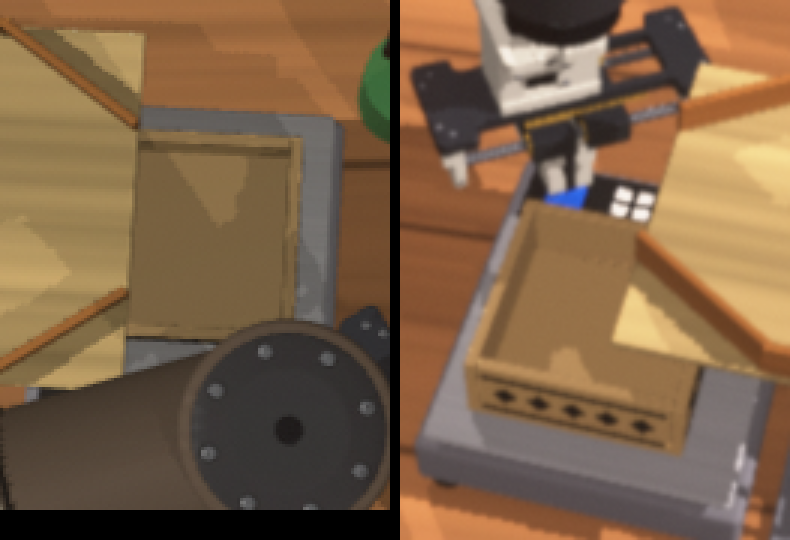

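The box is on the pan within about 3 mm of the plan and square, and the fingers are over the key. Next is a slow press.

Request:
servo_tool(series=[[[0,0,3,0],[0,0,3,0],[0,0,2,0],[0,0,0.8,0],[0,0,0.7,0],[0,0,0,0],[0,0,0,0],[0,0,0,0],[0,0,0,0],[0,0,0,0]]])

```text
t: 15.03
eef_pos: [0.4577, -0.0761, 0.0581]
ee_rot: [-3.142, 0.0, -2.621]
force: [1.0, 0.8, -0.4]
width: 0.0004
gripper_force: 0.0
```

Request:
servo_tool(series=[[[0,0,0.3,0],[0,0,0.3,0],[0,0,0.4,0],[0,0,0,0],[0,0,0,0],[0,0,0,0],[0,0,0,0],[0,0,0,0],[0,0,0,0],[0,0,0,0]]])

```text
t: 15.87
eef_pos: [0.4577, -0.0761, 0.0571]
ee_rot: [-3.142, 0.0, -2.621]
force: [-1.1, -0.3, 1.4]
width: 0.0004
gripper_force: 0.9
```

Request:
servo_tool(series=[[[0,0,0.3,0],[0,0,0.3,0],[0,0,0,0],[0,0,0,0],[0,0,0,0],[0,0,0,0],[0,0,0,0],[0,0,0,0],[0,0,0,0],[0,0,0,0]]])

```text
t: 16.7
eef_pos: [0.4576, -0.0761, 0.0565]
ee_rot: [-3.142, -0.0, -2.621]
force: [-0.6, 1.4, 4.5]
width: 0.0004
gripper_force: 2.1
```

Request:
servo_tool(series=[[[0,0,0.3,0],[0,0,0.3,0],[0,0,0.3,0],[0,0,0,0],[0,0,0,0],[0,0,0,0],[0,0,0,0],[0,0,0,0],[0,0,0,0],[0,0,0,0]]])

```text
t: 17.53
eef_pos: [0.4576, -0.0761, 0.0556]
ee_rot: [-3.142, 0.0, -2.621]
force: [-1.5, 0.7, 4.1]
width: 0.0002
gripper_force: 2.3
```

Request:
servo_tool(series=[[[0,0,0.3,0],[0,0,0.3,0],[0,0,0.2,0],[0,0,0,0],[0,0,0,0],[0,0,0,0],[0,0,0,0],[0,0,0,0],[0,0,0,0],[0,0,0,0]]])

```text
t: 18.37
eef_pos: [0.4576, -0.0761, 0.0548]
ee_rot: [3.142, -0.0, -2.621]
force: [-0.8, 0.8, 4.3]
width: 0.0005
gripper_force: 1.6
```

Request:
servo_tool(series=[[[0,0,0.2,0],[0,0,0.2,0],[0,0,0,0],[0,0,0,0],[0,0,0,0],[0,0,0,0],[0,0,0,0],[0,0,0,0],[0,0,0,0],[0,0,0,0]]])

```text
t: 19.2
eef_pos: [0.4576, -0.0761, 0.0544]
ee_rot: [3.142, -0.0, -2.621]
force: [-0.7, 0.9, 2.1]
width: 0.0004
gripper_force: 1.3
```

The force has fallen from about 4.5 to 2.1 N about 3 mm in, so the key has clicked. I lift off and go above the tray corner.

Request:
servo_tool(series=[[[0,0,-4,0],[0,0,-15,0],[0,0,-30,0],[0,0,-38,0],[0,0,-40,0],[0,0,-40,0],[0,0,-40,0],[0,0,-18,0],[0,0,0,0],[0,0,0,0]]])

```text
t: 20.03
eef_pos: [0.4579, -0.0759, 0.2805]
ee_rot: [-3.141, 0.003, -2.621]
force: [-0.8, -0.4, -0.9]
width: 0.0008
gripper_force: 0.0
```

```bash
python3 - <<'E'
from h import *
plan([(.498,.026,.275,-1.641)])
P=[(.4838,.0146,.228),(.4988,.0275,.228)];print(w2px('top',P),w2px('scene',P))
for n in('tray_corner','keep_box','tare_top'): print(n,[(np.round(d['position'],3),round(d['conf'],2)) for d in recognise('scene',n)[:2]])
E
```

```text
t 20.03 at [457.9 -75.9 280.5] yaw -2.621 F [-0.82 -0.39 -0.89]
[[-9.5,7.6,0.6,np.float64(-0.109)],[-10.3,6.5,0.6,np.float64(-0.109)],[-10.9,5.4,0.6,np.float64(-0.109)],[-11.4,4.2,0.6,np.float64(-0.109)],[-11.8,2.9,0.6,np.float64(-0.109)],[-12.1,1.6,0.6,np.float64(-0.109)],[-12.2,0.3,0.6,np.float64(-0.109)],[-12.1,-1.1,0.6,np.float64(-0.109)],[-11.9,-2.4,0.6,np.float64(-0.109)],[0,0,0,0]]
[[290.99903673 290.13376739]
 [283.76567314 281.87676543]] [[348.62150971 190.65813547]
 [354.38294619 197.16858113]]
tray_corner [(array([0.612, 0.133, 0.223]), 0.78)]
keep_box [(array([ 0.607, -0.046,  0.078]), 0.73), (array([ 0.674, -0.021,  0.062]), 0.49)]
tare_top [(array([ 0.463, -0.072,  0.056]), 0.61)]
```

Request:
servo_tool(series=[[[-9.5,7.6,0.6,-0.109],[-10.3,6.5,0.6,-0.109],[-10.9,5.4,0.6,-0.109],[-11.4,4.2,0.6,-0.109],[-11.8,2.9,0.6,-0.109],[-12.1,1.6,0.6,-0.109],[-12.2,0.3,0.6,-0.109],[-12.1,-1.1,0.6,-0.109],[-11.9,-2.4,0.6,-0.109],[0,0,0,0]]])

```text
t: 21.02
eef_pos: [0.4977, 0.027, 0.2722]
ee_rot: [3.139, -0.001, -1.633]
force: [0.3, 0.1, -0.2]
width: 0.0006
gripper_force: 0.0
```

Request:
servo_tool(series=[[[0,0,12,0],[0,0,12,0],[0,0,10,0],[0,0,5,0],[0,0,3,0],[0,0,0,0],[0,0,0,0],[0,0,0,0],[0,0,0,0],[0,0,0,0]]])

```text
t: 21.85
eef_pos: [0.4978, 0.0259, 0.2324]
ee_rot: [-3.141, 0.0, -1.64]
force: [0.2, 0.1, 0.3]
width: 0.0004
gripper_force: 0.0
```

```bash
python3 - <<'E'
from h import *
im2=eyes.grab_frame('scene')
cv2.imwrite('pics/c2.png',cv2.resize(im2[120:320,260:500],None,fx=3,fy=3)[:,:,::-1]);plan([(.498,.026,.228,-1.641)])
E
```

```text
t 21.9 at [497.8  25.9 232.3] yaw -1.64 F [-0.19  0.4  -0.19]
[[-0.1,-0.2,4.3,np.float64(0.001)],[0,0,0,0],[0,0,0,0],[0,0,0,0],[0,0,0,0],[0,0,0,0],[0,0,0,0],[0,0,0,0],[0,0,0,0],[0,0,0,0]]
```

View pics/c2.png

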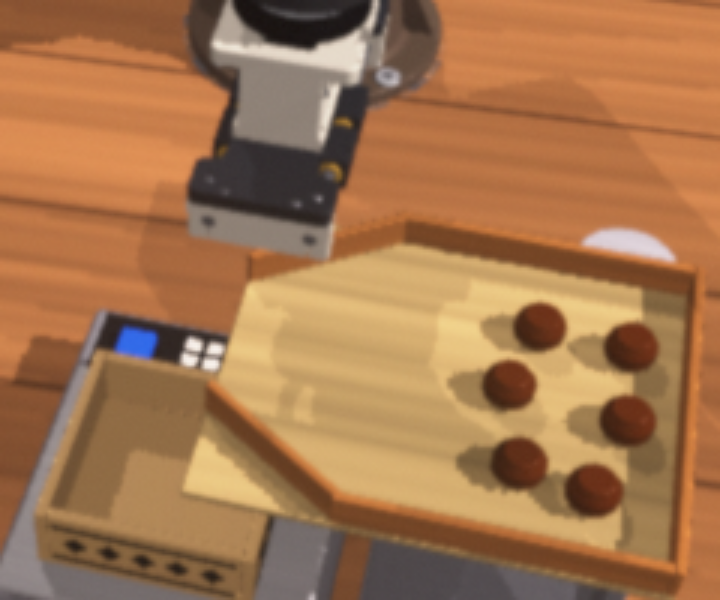

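The feet are all still on the tray, the box is in place and the fingers are behind the near fence at the corner. I push down gently.

Request:
servo_tool(series=[[[0,0,3,0],[0,0,3,0],[0,0,3,0],[0,0,3,0],[0,0,3,0],[0,0,3,0],[0,0,3,0],[0,0,3,0],[0,0,0,0],[0,0,0,0]]])

```text
t: 22.73
eef_pos: [0.4975, 0.0259, 0.2077]
ee_rot: [3.141, -0.0, -1.64]
force: [-0.9, -1.5, 2.5]
width: 0.0001
gripper_force: 1.4
```

Request:
servo_tool(series=[[[0,0,2,0],[0,0,2,0],[0,0,2,0],[0,0,2,0],[0,0,2,0],[0,0,2,0],[0,0,2,0],[0,0,2,0],[0,0,0,0],[0,0,0,0]]])

```text
t: 23.57
eef_pos: [0.4976, 0.0259, 0.1918]
ee_rot: [3.141, 0.0, -1.64]
force: [-2.2, -1.4, 2.2]
width: 0.0003
gripper_force: 1.2
```

```bash
python3 - <<'E'
from h import *
s=telemetry.get_state();print(s['t'],s['force'],s['eef_pos'])
im2=eyes.grab_frame('scene')
cv2.imwrite('pics/d2.png',cv2.resize(im2[120:320,260:500],None,fx=3,fy=3)[:,:,::-1])
for c in('scene','top'):print([(np.round(d['position'],3).tolist(),round(d['conf'],2)) for d in recognise(c,'foot1')])
E
```

```text
23.5667 [-2.23687304 -1.38722983  2.2370661 ] [0.49761109 0.02592654 0.19181744]
[([0.624, 0.21, 0.274], 0.84), ([0.661, 0.159, 0.254], 0.78), ([0.569, 0.214, 0.272], 0.7), ([0.567, 0.162, 0.252], 0.69), ([0.677, 0.193, 0.265], 0.6), ([0.613, 0.149, 0.251], 0.55)]
[([0.565, 0.232, 0.248], 0.78), ([0.616, 0.231, 0.249], 0.76), ([0.655, 0.179, 0.247], 0.71), ([0.606, 0.168, 0.246], 0.62), ([0.668, 0.213, 0.246], 0.58), ([0.625, -0.102, 0.064], 0.16)]
```

Request:
servo_tool(series=[[[0,0,1.5,0],[0,0,1.5,0],[0,0,1.5,0],[0,0,1.5,0],[0,0,1.5,0],[0,0,1.5,0],[0,0,1.5,0],[0,0,1.5,0],[0,0,0,0],[0,0,0,0]]])

```text
t: 24.55
eef_pos: [0.4976, 0.0258, 0.1798]
ee_rot: [3.141, -0.0, -1.64]
force: [-0.2, -1.0, 0.6]
width: 0.0005
gripper_force: 0.4
```

```bash
python3 - <<'E'
from h import *
s=telemetry.get_state();print(s['t'],s['force'],s['eef_pos'])
im2=eyes.grab_frame('scene')
cv2.imwrite('pics/e2.png',cv2.resize(im2[120:320,260:500],None,fx=3,fy=3)[:,:,::-1])
print([(np.round(d['position'],3).tolist(),round(d['conf'],2)) for d in recognise('scene','foot1')])
E
```

```text
24.55 [-0.21746463 -1.01054739  0.64925017] [0.49764888 0.02578901 0.17981156]
[([0.655, 0.034, 0.202], 0.75), ([0.557, 0.079, 0.219], 0.72), ([0.613, 0.079, 0.223], 0.65), ([0.557, 0.039, 0.195], 0.58), ([0.603, 0.031, 0.198], 0.52), ([0.662, 0.064, 0.214], 0.52)]
```

Request:
servo_tool(series=[[[0,0,1.5,0],[0,0,1.5,0],[0,0,1.5,0],[0,0,1.5,0],[0,0,1,0],[0,0,0,0],[0,0,0,0],[0,0,0,0],[0,0,0,0],[0,0,0,0]]])

```text
t: 25.48
eef_pos: [0.4976, 0.0258, 0.173]
ee_rot: [3.142, -0.0, -1.64]
force: [0.4, -0.7, 1.3]
width: 0.0008
gripper_force: 0.7
```

```bash
python3 - <<'E'
from h import *
s=telemetry.get_state();print(s['t'],s['force'],s['eef_pos'])
im2=eyes.grab_frame('scene')
cv2.imwrite('pics/f2.png',cv2.resize(im2[120:320,260:500],None,fx=3,fy=3)[:,:,::-1])
print([(np.round(d['position'],3).tolist(),round(d['conf'],2)) for d in recognise('scene','foot1')])
E
```

```text
25.4833 [ 0.41655256 -0.68371812  1.26410384] [0.49761111 0.02578129 0.1729888 ]
[([0.594, -0.071, 0.098], 0.66), ([0.626, -0.068, 0.093], 0.66), ([0.564, -0.07, 0.089], 0.64), ([0.551, -0.026, 0.092], 0.6), ([0.589, -0.018, 0.091], 0.54), ([0.717, -0.174, 0.086], 0.28)]
```

View pics/f2.png

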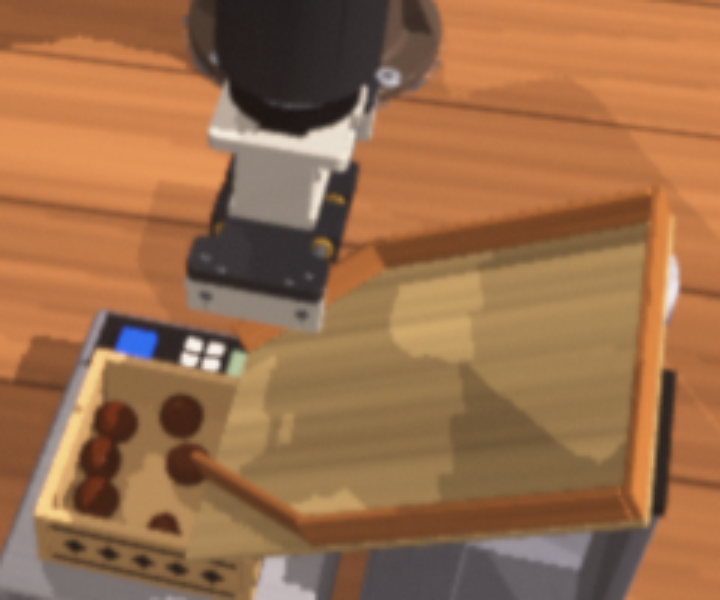

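All six feet are in the box and the tray is empty. I let the tray return gently and lift clear.

Request:
servo_tool(series=[[[0,0,-4,0],[0,0,-6,0],[0,0,-6,0],[0,0,-6,0],[0,0,-6,0],[0,0,-6,0],[0,0,-6,0],[0,0,-6,0],[0,0,-6,0],[0,0,-6,0]]])

```text
t: 26.42
eef_pos: [0.4977, 0.026, 0.2316]
ee_rot: [-3.141, 0.0, -1.64]
force: [0.9, -0.2, -0.4]
width: 0.0003
gripper_force: 0.0
```

Request:
servo_tool(series=[[[0,0,-10,0],[0,0,-20,0],[0,0,-25,0],[0,0,-20,0],[0,0,0,0],[0,0,0,0],[0,0,0,0],[0,0,0,0],[0,0,0,0],[0,0,0,0]]])

```text
t: 27.25
eef_pos: [0.4974, 0.0257, 0.3053]
ee_rot: [3.14, -0.001, -1.64]
force: [0.3, 0.6, -0.3]
width: 0.0003
gripper_force: 0.0
```

```bash
python3 - <<'E'
from h import *
s=telemetry.get_state();print(s['t'],s['force'],s['eef_pos'])
im2=eyes.grab_frame('scene')
cv2.imwrite('pics/g2.png',cv2.resize(im2[120:320,260:500],None,fx=3,fy=3)[:,:,::-1])
f=[np.round(d['position'],3).tolist()+[round(d['conf'],2)] for d in recognise('scene','foot1')];print(f)
# tray level check: compare image with pre-tip crop over the rear of the tray
b=cv2.imread('pics/scene0.png')[:,:,::-1];d=np.abs(im2.astype(int)-b).mean(2)
print('rear wall diff',d[200:310,475:505].mean(), 'front fence diff',d[255:310,335:400].mean())
E
```

```text
27.25 [ 0.2887162   0.58161583 -0.33662759] [0.49736224 0.02573908 0.30527047]
[[0.56, -0.07, 0.091, 0.57], [0.586, -0.021, 0.096, 0.54], [0.552, -0.03, 0.094, 0.53], [0.623, -0.067, 0.093, 0.48], [0.594, -0.07, 0.096, 0.46]]
rear wall diff 5.5215151515151515 front fence diff 11.983216783216783
```

Request:
servo_tool(series=[[[0,0,0,0],[0,0,0,0],[0,0,0,0],[0,0,0,0],[0,0,0,0],[0,0,0,0],[0,0,0,0],[0,0,0,0],[0,0,0,0],[0,0,0,0]]])

```text
t: 28.18
eef_pos: [0.4976, 0.0258, 0.306]
ee_rot: [3.142, 0.0, -1.64]
force: [0.1, -0.2, -0.3]
width: 0.0002
gripper_force: 0.0
```

```bash
python3 - <<'E'
from h import *
im=eyes.grab_frame('scene')[:,:,::-1]
L=lambda f:cv2.resize(cv2.imread(f),(240,200),interpolation=cv2.INTER_AREA)
n=im[120:320,260:500];c=L('pics/c2.png');g=L('pics/g2.png');t=L('pics/f2.png')
r=np.s_[80:195,205:238]
for k,x in(('now',n),('1s ago',g),('tipped',t)): print(k,np.abs(x[r].astype(int)-c[r]).mean())
G=lambda x:cv2.cvtColor(np.ascontiguousarray(x[r]),6).astype(np.float32)
print('shift px now',cv2.phaseCorrelate(G(c),G(n)))
for cam in('top','scene'):
    for q in('foot1','keep_box','tin','stamp','brush_jar'): print(cam,q,[(np.round(d['position'],3).tolist(),round(d['conf'],2)) for d in recognise(cam,q) if d['conf']>.3])
E
```

```text
now 15.183399209486167
1s ago 15.192973210364515
tipped 33.39007465963988
shift px now ((0.04707067542450005, 0.032685127282277904), 0.6684165387241928)
top foot1 [([0.565, 0.232, 0.248], 0.78), ([0.616, 0.231, 0.249], 0.76), ([0.655, 0.179, 0.247], 0.71), ([0.606, 0.168, 0.246], 0.62), ([0.668, 0.213, 0.246], 0.58)]
top keep_box [([0.596, -0.036, 0.071], 0.72), ([0.561, 0.23, 0.248], 0.66)]
top tin [([0.348, 0.291, 0.098], 0.57)]
top stamp [([0.58, -0.348, 0.025], 0.81), ([0.621, -0.102, 0.069], 0.53)]
top brush_jar [([0.696, -0.176, 0.083], 0.76), ([0.6, 0.132, 0.225], 0.74)]
scene foot1 [([0.551, -0.028, 0.096], 0.54), ([0.623, -0.068, 0.09], 0.46), ([0.596, -0.069, 0.096], 0.43), ([0.584, -0.021, 0.095], 0.41)]
scene keep_box [([0.618, -0.046, 0.089], 0.68)]
scene tin [([0.596, -0.346, 0.029], 0.64), ([0.336, 0.263, 0.096], 0.52)]
scene stamp [([0.594, -0.343, 0.028], 0.85)]
scene brush_jar [([0.715, -0.175, 0.088], 0.69)]
```

```bash
python3 -c "
from station import ticket
print(ticket.job_done())"
```

```text
the job is handed in; nothing more can be done
None
```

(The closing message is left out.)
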